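# Set the vegetable slicer for plain three-dot slices

## Task

Set up the vegetable slicer for plain slices: with a fingertip, push the thickness slide (left side) along its rail, away from the handle, until it clicks into the stop marked with three dots, and push the comb slide (right side) towards the handle until it clicks into its last stop, off, so that the comb is down. Only nudge the slides, never pinch them; keep off the blade, and leave everything else lying where it is.

Things in the scene. Friction and masses are not known exactly. Their poses are not given: they have to be found in the camera images.
- slicer: Mandoline: white frame with steel runway on a clear catch box, fixed flat on the worktop. Origin on the worktop under its middle; x runs from the handle loop (x = -234 mm, nearest the robot) to the far end (+186 mm), y to its left, z up. Frame top at z = 100 mm, side rails at y = +-48 to +-78 mm (slides' skirts to +-89 mm). Above the frame stand only the fins of the two slides and the hand guard.
- thick_slide (a joint): Thickness slide, left (+y) rail; m, 0 to 0.060, growing away from the handle. Stops every 15 mm: 0 closed (no dot), 0.015 one dot, 0.030 two, 0.045 THREE DOTS, 0.060 four; small black dots on the frame, inboard of the fin. Leaving a stop takes about 6 N; the force falls to nothing at the crest 7.5 mm on, and past it the slide springs by itself into the next stop. Starts in stop 0, one or two dots.
- thick_near: Face of the thickness slide's fin towards the handle (-x). The fin is black, upright, 12 mm along x, 18 mm wide, z = 104.5 to 127.5 mm. Origin on the face, at its centre: slicer x = -96 mm + joint value, y = +66 mm, z = 114.5 mm. Axes as the slicer's.
- thick_far: The opposite push face of the same fin, towards the far end (+x). Origin at the face's centre, 12 mm further along x.
- comb_slide (a joint): Comb slide, right (-y) rail, same kind of slide and clicks; m, 0 to 0.030, growing away from the handle. Stops every 15 mm: 0 = OFF (no dot, comb down, at the handle end of its rail, with a firm end 1 mm beyond), 0.015 one dot, comb half up, 0.030 two dots, comb up. Starts in one of the last two.
- comb_near: Push face of the comb slide's fin towards the handle (-x), same size as the other fin. Origin at the face's centre at slicer x = -81 mm + joint value, y = -66 mm, z = 114.5 mm.
- comb_far: The opposite push face of the comb slide's fin, towards the far end (+x); origin at the face's centre, 12 mm further along x. It is pushed towards -x.
- blade: Sharp steel blade across the runway, 24 mm by 96 mm, level with the frame's top, at slicer x = +34 mm, y = -48 to +48 mm. Not to be touched.
- guard: Black hand guard (food holder), 80 mm across, 48 mm high, with a knob, standing loose on the slicer's landing plate beyond the blade, at about slicer x = +108 mm. Bystander. Origin under its middle.
- potato_a: Halved potato, 66 mm across, 31 mm high, on the worktop beside the slicer's left side. Bystander. Origin under its middle.
- peeler: Peeler, 185 mm long, 14 mm high, lying on the worktop beside the slicer's right side. Bystander. Origin under its middle, x along it towards the blade.
- potato_b: Halved potato on the chopping board (18 mm thick) at the left. Bystander. Origin under its middle.
- jar: White jar, 60 mm across, 85 mm high, at the right between slicer and hob, nearer the robot than the bowl. Bystander. Origin under its middle.
- bowl: White bowl, 120 mm across, 55 mm high, at the right between slicer and hob. Bystander. Origin under its middle.

How it is judged:
By the outcome, as a careful person would: the job done as asked, in the order asked, and still so for the second after the job is handed in, with the robot touching nothing.
It also fails if it takes over 45 s, if anything falls off the work surface, if the arm or the gripper's body presses on something with over 40 N, if the wrist force passes 120 N, or if a joint passes its speed limit or range.

## Robot

A 7-joint arm with a two-finger parallel gripper is mounted at the origin on the work surface. World frame = base frame: x ahead of the robot, y to its left, z up, the work surface at z = 0. Lengths are in mm, angles in rad, forces in N, time in s.
With the tool pointing down it reaches from about 425 to 950 mm from the base axis. Payload 4.7 kg.
Tool frame: the origin (TCP) lies on the front face of the gripper's body, between the roots of the fingers; the fingertips stand 70 mm ahead of it and the grasp point (between the pads) lies 51 mm ahead of it; z points along the fingers, y is the direction in which the jaws open and shut (so a half turn about z gives the same grasp; the last joint's range is limited). The gripper opens to 87 mm and grips with 3 to 60 N. Pads are 19 mm wide; open, the fingers measure 117 mm over their backs; the gripper's body (75 mm by 190 mm) begins 51 mm behind the grasp point.
Start: joints at [1.095, 0.469, -0.049, 1.532, 0.024, 1.141, -0.082], TCP at [291.698, -608.732, 292.273] pointing down, gripper open.
Joint ranges: [-2.59, 2.59], [-0.33, 1.99], [-1.39, 1.29], [0.1, 2.45], [-1.04, 4.18], [0.21, 1.99], [-2.66, 2.66]. Speed limits (rad/s): [2.57, 2.57, 3.14, 3.14, 3.14, 3.14, 3.14].

## Interface

Orientations are given as a unit quaternion [w, x, y, z].
In Python, from cell import readout, cams, workorder gives the robot as it stands. The module is installed in compiled form; this text tells all that it offers.
- The arm moves only by the shell command python3 -m handwheel 'ROWS' [OPENING] [FORCE]. ROWS is JSON, one flat list of numbers, 6 for each row, row after row: the shift along the tool's x, y, z in m, then the turn, a rotation vector about the tool's x, y, z in rad. In form: [dx, dy, dz, wx, wy, wz, dx, dy, dz, wx, wy, wz, ...]. A call has 1 to 20 rows; each row shifts and turns the pose as measured when the row begins, along the tool's axes as they then stand; what a row does not reach is not made up. A row lasts 1/8 s, in which the tool goes at most 62.5 mm and 10.7 degrees, less where a joint would pass 70% of its speed; a pose out of reach is approached as far as the arm can. A call is refused whole if a number of a shift passes 0.0625 or a number of a turn 0.188, either way. A call with a gripper value outside its range is refused whole. OPENING is the opening, from 0 (shut) to 1 (fully open), set as the call begins (- or left out, the last holds). The fingers move at their own pace and stop on an object; FORCE is the grip in N (left out, the last holds). Time passes only in rows, so rows that do not move let the fingers close. It gives the time, the measured TCP pose, the force and the opening at its end, in the units of the state.
- readout.observe(): the state, without advancing time (a new reading comes with each control period).
- cams.snapshot(name): name is "scene" or "top" or "wrist"; returns a dict with "color" (420x560x3 uint8, red, green, blue), "K" (3x3 intrinsics, pixels), "dist" ([k1, k2, p1, p2, k3] as OpenCV has them; the pictures are not rectified), "R" (3x3) and "t" (3): a world point X has camera coordinates R X + t; the wrist camera has in their place "T_tool_cam" (4x4, takes a point from camera to tool coordinates, whose origin is the TCP and whose axes are the flange's). Camera axes: x right, y down, z forward; pixel columns grow to the right and rows downward; lengths in mm; the calibration is good to about 2 mm. A picture is of the moment at which its call begins: read the wrist's pose just before it. There is no depth.
- workorder.sign_off(): hands the job in, once; it reports no verdict.
The state is a dict: "time": time; "joints": joint angles; "qd": joint speeds; "effort": joint torques, N m; "eef_pos": TCP position; "eef_rot": TCP orientation; "contact_force": force on the tool from outside, world axes, zero at the start; "torque": the same for the moment, N m; "opening": opening from 0.0 (shut) to 1.0 (fully open).
Only numpy, scipy, OpenCV 4.12 (cv2) and the standard library are available. Lean on these libraries where they do the work, as an engineer would, in place of code of your own. Each camera call takes 0.05 s, during which the arm holds its last target.

## Working session

There is one attempt and no reset: what is moved stays moved. The work goes in short steps, Python scripts to look and compute and a shell command to move; the robot and the scene stay as the last step left them, time stands still between calls to the robot, and variables do not carry over. Pictures are saved under pics/ and viewed, and the job is handed in when it is done.

```bash
mkdir -p pics; python3 - <<'E'
from cell import readout,cams
import cv2,numpy as np
print(readout.observe())
for n in("scene","top","wrist"):
    s=cams.snapshot(n); cv2.imwrite(f"pics/{n}0.png",s["color"][:,:,::-1])
    for k in s:
        if k!="color":print(n,k,np.round(np.array(s[k]),4).tolist())
E
```

```text
{'time': 0.0, 'joints': array([ 1.09511642,  0.46948512, -0.04858801,  1.53365904,  0.02409834,
        1.14099702, -0.08229856]), 'qd': array([-1.81135771e-03, -4.89467153e-04,  8.97380577e-04,  3.87295180e-05,
        4.75100671e-04,  1.35947936e-03, -1.85757409e-03]), 'effort': array([ 2.40922882e-04, -5.07982600e+01, -8.04788014e-02, -2.36159188e+01,
       -6.13647862e-02,  3.79988691e-02,  1.73784574e-04]), 'eef_pos': array([ 291.46057011, -608.33485853,  291.18460137]), 'eef_rot': array([-9.48442353e-04,  9.75148769e-01,  2.21548902e-01, -2.52563951e-04]), 'contact_force': array([ 0.02688784, -0.7895232 ,  0.31204367]), 'torque': array([ 0.04835774, -0.05372295, -0.00947104]), 'opening': 1.0023401043430056}
scene K [[518.2106, 0.0, 278.7461], [0.0, 518.2106, 211.0646], [0.0, 0.0, 1.0]]
scene dist [-0.0795, 0.0, 0.0, 0.0, 0.0]
scene R [[0.669, 0.7431, 0.0117], [0.5812, -0.5133, -0.6314], [-0.4632, 0.4293, -0.7753]]
scene t [-395.6132, -274.3274, 1479.789]
top K [[509.1851, 0.0, 287.2457], [0.0, 509.1851, 212.1785], [0.0, 0.0, 1.0]]
top dist [-0.0709, 0.0, 0.0, 0.0, 0.0]
top R [[0.0032, -1.0, 0.0089], [-0.9905, -0.0044, -0.1372], [0.1372, -0.0083, -0.9905]]
top t [7.2689, 586.9023, 1486.1304]
wrist K [[327.5107, 0.0, 277.8695], [0.0, 327.5107, 206.2687], [0.0, 0.0, 1.0]]
wrist dist [-0.0619, 0.0, 0.0, 0.0, 0.0]
wrist T_tool_cam [[0.0004, -0.9618, -0.2737, 74.9965], [1.0, 0.0002, 0.0007, 1.176], [-0.0006, -0.2737, 0.9618, -92.7285], [0.0, 0.0, 0.0, 1.0]]
```

View pics/top0.png

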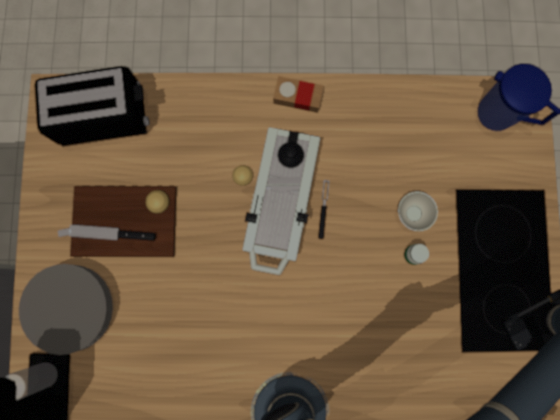

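View pics/scene0.png

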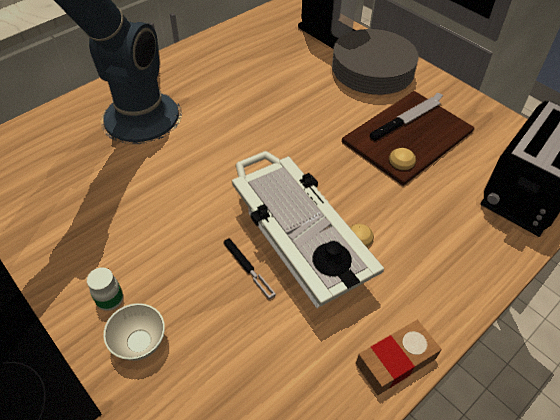

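The top view shows the slicer with its handle near (267,265) and its far end near (295,132). The left fin is near (251,217) and the right fin near (302,217). I'll enlarge both views to measure.

```bash
cat > h.py <<'E'
import numpy as np,cv2
def ray(s,uv):
    p=cv2.undistortPoints(np.array([[uv]],float),s["K"],s["dist"])[0,0]
    d=s["R"].T@np.array([p[0],p[1],1.]);c=-s["R"].T@s["t"];return c,d
def onz(s,uv,z):
    c,d=ray(s,uv);return c+d*(z-c[2])/d[2]
def proj(s,X):
    return cv2.projectPoints(np.array(X,float).reshape(-1,1,3),cv2.Rodrigues(np.array(s["R"]))[0],np.array(s["t"],float),np.array(s["K"]),np.array(s["dist"]))[0].reshape(-1,2)
E
python3 - <<'E'
import cv2
a=cv2.imread("pics/top0.png")[120:280,220:340];cv2.imwrite("pics/top0c.png",cv2.resize(a,None,fx=3.7,fy=3.7,interpolation=cv2.INTER_CUBIC))
a=cv2.imread("pics/scene0.png")[140:310,220:395];cv2.imwrite("pics/scene0c.png",cv2.resize(a,None,fx=3.5,fy=3.5,interpolation=cv2.INTER_CUBIC))
E
```

```text
(no output)
```

View pics/top0c.png

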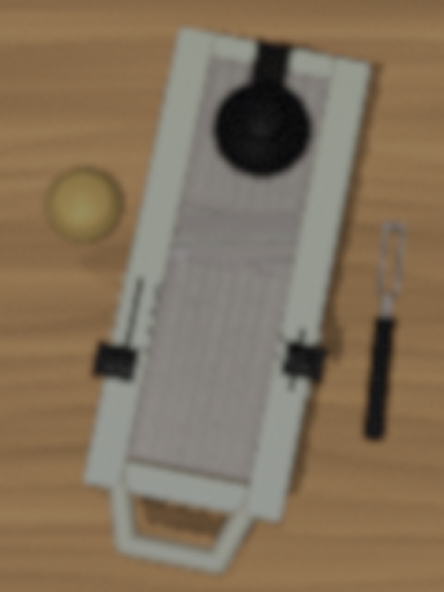

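View pics/scene0c.png

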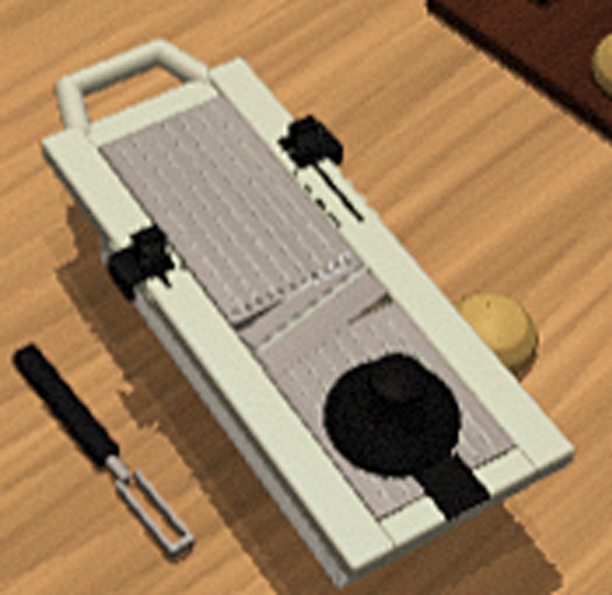

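```bash
python3 - <<'E'
from cell import cams
from h import *
T=cams.snapshot("top");S=cams.snapshot("scene")
tc={'NL':(84,483),'NR':(278,520),'FL':(180,28),'FR':(372,64)}
sc={'NL':(240,58),'NR':(42,140),'FL':(573,455),'FR':(346,570)}
P={};Q={}
for k in tc:
    P[k]=onz(T,(tc[k][0]/3.7+220,tc[k][1]/3.7+120),100);Q[k]=onz(S,(sc[k][0]/3.5+220,sc[k][1]/3.5+140),100)
    print(k,P[k].round(1),Q[k].round(1))
for A in(P,Q):
    print(np.linalg.norm(A['NL']-A['FL']),np.linalg.norm(A['NR']-A['FR']),np.linalg.norm(A['NL']-A['NR']),np.linalg.norm(A['FL']-A['FR']))
M={k:(P[k]+Q[k])/2 for k in P}
d=(M['FL']+M['FR']-M['NL']-M['NR']);yaw=np.arctan2(d[1],d[0])
u=np.array([np.cos(yaw),np.sin(yaw),0]);v=np.array([-u[1],u[0],0])
for A in(P,Q):
    d=(A['FL']+A['FR']-A['NL']-A['NR']);print('yaw',np.arctan2(d[1],d[0]),'O',((A['FL']+A['FR'])/2-186*u))
O=(M['FL']+M['FR'])/2-186*u;O[2]=0
print(yaw,O)
def loc(X):X=X-O;return np.round([X@u,X@v],1)
# black masks
for n,s,box in(("top",T,(200,235,240,312)),("scene",S,(168,230,245,330))):
    g=s["color"].max(2)
    m=np.zeros_like(g);r0,r1,c0,c1=box
    m[r0:r1,c0:c1]=(g[r0:r1,c0:c1]<60)*255
    n_,l,st,ce=cv2.connectedComponentsWithStats(m)
    for i in range(1,n_):
        if st[i,4]>25:print(n,ce[i].round(1),st[i],loc(onz(s,ce[i],115)))
# predict fin near-face/centre
for j in(0,.015,.030):
    for y,x0 in((66,-90),(-66,-75)):
        X=O+u*(x0+j*1000)+v*y+[0,0,127.5];print(j,y,proj(T,X).round(1),proj(S,X).round(1))
E
```

```text
NL [467.7 136.6 100. ] [475.1 134.7 100. ]
NR [439.8 -12.9 100. ] [445.  -14.5 100. ]
FL [830.6  65.7 100. ] [838.5  60.6 100. ]
FR [801.8 -87.4 100. ] [804.3 -89.8 100. ]
369.8097965317134 369.596355369 152.08051808901843 155.81544735593582
370.9004373000489 367.09002407515624 152.18647618722244 154.18987078224941
yaw -0.19796040528543202 O [633.96388431  26.3007472  100.        ]
yaw -0.2040068381778177 O [639.14193537  22.51775253 100.        ]
-0.20098073867320915 [636.55290984  24.40924986   0.        ]
top [250.5 217.1] [246 213  10   9  71] [-91.2  73.5]
top [302.1 217.1] [297 213  11  10  78] [-61.1 -70.3]
scene [309.4 181.8] [300 173  23  30 179] [-75.3  66.7]
scene [259.6 214.2] [251 204  19  22 226] [-49.4 -76.1]
0 66 [[252.9 216.7]] [[305.9 174. ]]
0 -66 [[299.8 221. ]] [[257.8 200.7]]
0.015 66 [[254.  211.5]] [[309.5 178.3]]
0.015 -66 [[300.9 215.8]] [[261.2 205.4]]
0.03 66 [[255.2 206.4]] [[313.1 182.6]]
0.03 -66 [[301.9 210.7]] [[264.7 210.1]]
```

The slicer pose comes out at about (636, 24) with yaw −0.20, and the frame measures 370 x 154 mm, which agrees with the given sizes. The thickness slide looks to be at stop 0 and the comb at 0.015. Next I'll shut the gripper, turn the tool to line up with the slicer, and go above it for a close view.

```bash
python3 -m handwheel '[0,0,0,0,0,0.162,0,0,0,0,0,0.162,0,0,0,0,0,0.162,0,0,0,0,0,0.162,0.0118,-0.0574,0,0,0,0,0.0118,-0.0574,0,0,0,0,0.0118,-0.0574,0,0,0,0,0.0118,-0.0574,0,0,0,0,0.0118,-0.0574,0,0,0,0,0.0118,-0.0574,0,0,0,0,0.0118,-0.0574,0,0,0,0,0.0118,-0.0574,0,0,0,0,0.0118,-0.0574,0,0,0,0,0.0118,-0.0574,0,0,0,0,0.0118,-0.0574,0,0,0,0,0.0118,-0.0574,0,0,0,0,0,0,0,0,0,0,0,0,0,0,0,0]' 0 20
```

```text
time: 2.5
eef_pos: [591.5, 50.9, 290.4]
eef_rot: [-0.0, 0.994, -0.113, 0.001]
contact_force: [-0.5, -0.0, -0.1]
opening: 0.008
```

```bash
cat >> h.py <<'E'
from scipy.spatial.transform import Rotation as Ro
def wcam(o,s):
    q=o["eef_rot"];T=np.eye(4);T[:3,:3]=Ro.from_quat([q[1],q[2],q[3],q[0]]).as_matrix();T[:3,3]=o["eef_pos"]
    C=np.linalg.inv(T@np.array(s["T_tool_cam"]));s=dict(s);s["R"]=C[:3,:3];s["t"]=C[:3,3];return s
O=np.array([636.55,24.41,0]);yaw=-0.20098
u=np.array([np.cos(yaw),np.sin(yaw),0]);v=np.array([-u[1],u[0],0])
def loc(X):X=X-O;return np.round([X@u,X@v,X[2]],1)
def tool():
    from cell import readout
    o=readout.observe();q=o["eef_rot"];R=Ro.from_quat([q[1],q[2],q[3],q[0]]).as_matrix()
    print("t",round(o["time"],2),"tcp slicer",loc(o["eef_pos"]),"tip z",(o["eef_pos"]+70*R[:,2])[2].round(1),"toolx yaw err",(np.arctan2(R[1,0],R[0,0])-yaw).round(4),"tilt",R[:,2].round(4),"F",o["contact_force"].round(1),"op",round(o["opening"],2))
    return o
E
python3 - <<'E'
from h import *
from cell import cams
o=tool();s=cams.snapshot("wrist")
cv2.imwrite("pics/w1.png",s["color"][:,:,::-1])
E
```

```text
t 2.5 tcp slicer [-49.5  17.  290.4] tip z 220.5 toolx yaw err -0.0252 tilt [ 1.9e-03  2.0e-04 -1.0e+00] F [-0.5 -0.  -0.1] op 0.01
```

View pics/w1.png

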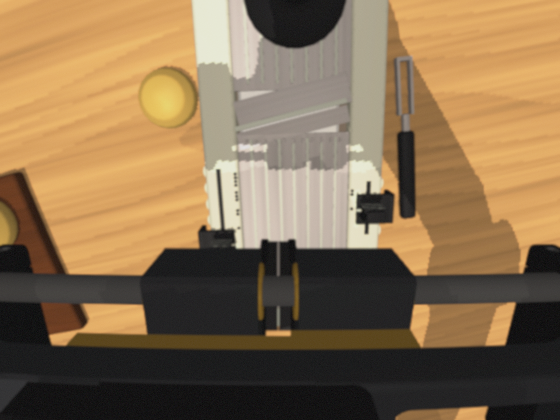

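The wrist view shows the thickness fin near (217,240), partly hidden by the gripper, with dot marks along (237,175–215). The comb fin is near (373,207), mid-slot. I'll enlarge it.

```bash
python3 - <<'E'
import cv2
a=cv2.imread("pics/w1.png")[130:255,190:400];cv2.imwrite("pics/w1c.png",cv2.resize(a,None,fx=3.8,fy=3.8,interpolation=cv2.INTER_CUBIC))
E
```

```text
(no output)
```

View pics/w1c.png

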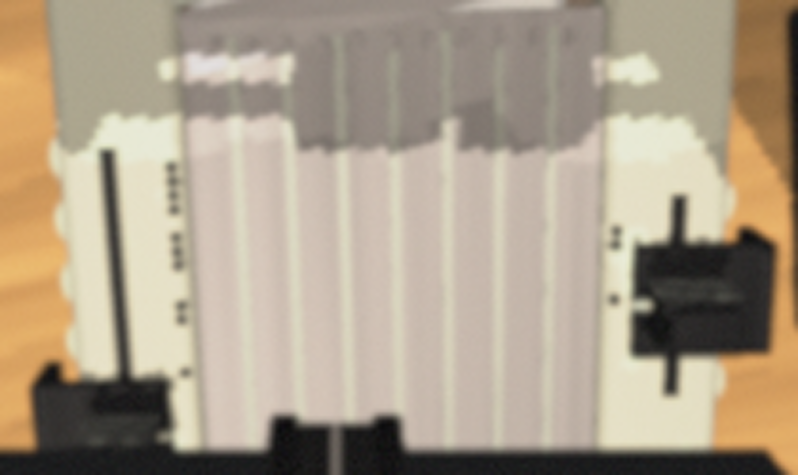

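```bash
python3 - <<'E'
from h import *
from cell import cams,readout
o=readout.observe();s=wcam(o,cams.snapshot("wrist"))
f=lambda p:(p[0]/3.8+190,p[1]/3.8+130)
for n,p,e in(("1",(185,372),-75),("2",(182,312),-60),("3",(178,250),-45),("4",(173,188),-30),("c1",(615,300),-60),("c2",(616,237),-45),("edgeL",(58,160),0),("edgeR",(728,160),0)):
    print(n,loc(onz(s,f(p),100)),"exp x",e)
print("slot L",loc(onz(s,f((106,150)),100)),loc(onz(s,f((124,380)),100)))
print("slot R",loc(onz(s,f((680,196)),100)),loc(onz(s,f((671,395)),100)))
# fins: top far edge
print("combfin top",loc(onz(s,f((690,280)),127.5)))
E
```

```text
1 [-73.8  53.2 100. ] exp x -75
2 [-58.7  53.1 100. ] exp x -60
3 [-43.5  53.1 100. ] exp x -45
4 [-28.7  53.4 100. ] exp x -30
c1 [-58.2 -50.  100. ] exp x -60
c2 [-42.8 -49.7 100. ] exp x -45
edgeL [-21.4  79.7 100. ] exp x 0
edgeR [-25.1 -75.1 100. ] exp x 0
slot L [-19.4  68.4 100. ] [-75.5  68.1 100. ]
slot R [-33.3 -64.3 100. ] [-82.7 -64.7 100. ]
combfin top [-46.  -59.8 127.5]
```

The dots agree with their given positions within 2 mm, with a uniform offset of (+1.5, +2) that I'll correct. The thickness slide is at stop 0 (its pointer sits before the one-dot mark) and the comb is at one dot. Next I'll go behind the thickness fin, still high.

```bash
cat >> h.py <<'E'
O=O+1.5*u+2*v
E
python3 -m handwheel '[0,0,0,0,0,-0.025,-0.018,-0.013,0,0,0,0,-0.018,-0.013,0,0,0,0,-0.018,-0.013,0,0,0,0,-0.018,-0.013,0,0,0,0,0,0,0,0,0,0]'; python3 -c "
from h import *
tool()"
```

```text
time: 3.35
eef_pos: [524.6, 119.5, 291.2]
eef_rot: [-0.0, 0.995, -0.1, 0.001]
contact_force: [0.6, -0.2, 0.8]
opening: 0.006
t 3.35 tcp slicer [-130.1   68.8  291.2] tip z 221.2 toolx yaw err -0.0003 tilt [ 2.e-03  4.e-04 -1.e+00] F [ 0.6 -0.2  0.8] op 0.01
```

```bash
python3 -m handwheel '[0,0.003,0.03,0,0,0,0,0,0.03,0,0,0,0,0,0.02,0,0,0,0,0,0.01,0,0,0,0,0,0,0,0,0,0,0,0,0,0,0]'; python3 - <<'E'
from h import *
from cell import cams
tool()
s=cams.snapshot("wrist");cv2.imwrite("pics/w2.png",s["color"][:,:,::-1])
E
```

```text
time: 4.1
eef_pos: [526.6, 115.9, 201.2]
eef_rot: [-0.0, 0.995, -0.101, 0.005]
contact_force: [-0.3, -0.0, -0.5]
opening: 0.008
t 4.1 tcp slicer [-127.5   65.7  201.2] tip z 131.2 toolx yaw err -0.0012 tilt [ 9.4e-03 -1.0e-04 -1.0e+00] F [-0.3 -0.  -0.5] op 0.01
```

View pics/w2.png

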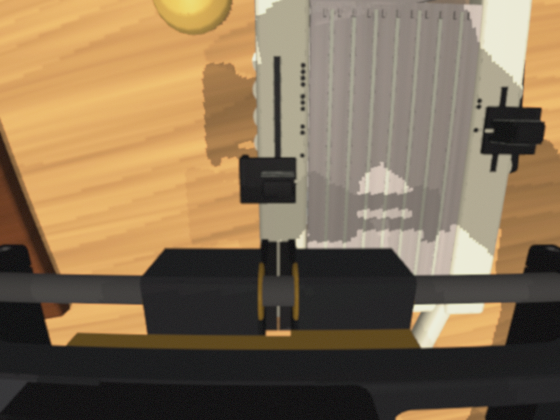

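The shut fingertips, at (278,240), sit behind the fin at (270,180) and line up with it. I'll descend to a tip height of about 110 mm.

```bash
python3 -m handwheel '[0,0,0.011,0,0,0,0,0,0.007,0,0,0,0,0,0.002,0,0,0,0,0,0,0,0,0]'; python3 -c "
from h import *
tool()"
```

```text
time: 4.65
eef_pos: [527.3, 116.0, 180.9]
eef_rot: [-0.001, 0.995, -0.101, 0.006]
contact_force: [-0.5, -0.8, -0.4]
opening: 0.005
t 4.65 tcp slicer [-126.8   66.   180.9] tip z 110.9 toolx yaw err -0.0014 tilt [ 1.140e-02  3.000e-04 -9.999e-01] F [-0.5 -0.8 -0.4] op 0.01
```

```bash
python3 -m handwheel '[0.006,0,0,0,0,0,0.006,0,0,0,0,0,0.004,0,0,0,0,0,0.003,0,0,0,0,0,0.003,0,0,0,0,0]'; python3 -c "
from h import *
tool()"; python3 -m handwheel '[0.003,0,0,0,0,0,0.003,0,0,0,0,0]';python3 -c "
from h import *
tool()"
```

```text
time: 5.28
eef_pos: [547.2, 112.3, 181.3]
eef_rot: [-0.0, 0.995, -0.101, 0.002]
contact_force: [-9.1, 1.0, 8.9]
opening: 0.009
t 5.28 tcp slicer [-106.6   66.3  181.3] tip z 111.3 toolx yaw err -0.0009 tilt [ 0.003  0.    -1.   ] F [-9.1  1.   8.9] op 0.01
time: 5.52
eef_pos: [548.0, 112.4, 181.1]
eef_rot: [0.001, 0.995, -0.1, -0.005]
contact_force: [-7.9, 1.8, 6.0]
opening: 0.01
t 5.53 tcp slicer [-105.8   66.6  181.1] tip z 111.1 toolx yaw err 0.0009 tilt [-0.01   -0.001  -0.9999] F [-7.9  1.8  6. ] op 0.01
```

```bash
python3 -m handwheel '[0.006,0,0,0,0,0,0.006,0,0,0,0,0]'; python3 -c "
from h import *
tool()"; python3 -m handwheel '[0.006,0,0,0,0,0]';python3 -c "
from h import *
tool()"
```

```text
time: 5.78
eef_pos: [552.7, 111.9, 180.7]
eef_rot: [0.003, 0.995, -0.099, -0.014]
contact_force: [-4.9, -0.2, 4.8]
opening: 0.005
t 5.78 tcp slicer [-101.1   67.   180.7] tip z 110.8 toolx yaw err 0.0035 tilt [-0.0277 -0.0024 -0.9996] F [-4.9 -0.2  4.8] op 0.0
time: 5.9
eef_pos: [556.6, 111.2, 180.6]
eef_rot: [0.003, 0.995, -0.098, -0.016]
contact_force: [-4.7, -0.1, 3.4]
opening: 0.008
t 5.9 tcp slicer [-97.2  67.1 180.6] tip z 110.6 toolx yaw err 0.0044 tilt [-0.0328 -0.0029 -0.9995] F [-4.7 -0.1  3.4] op 0.01
```

```bash
python3 -m handwheel '[0.005,0.0005,0,0,0.012,0,0.005,0.0005,0,0,0.012,0]'; python3 -c "
from h import *
tool()"; python3 -m handwheel '[0.005,0,0,0,0.01,0]';python3 -c "
from h import *
tool()"
```

```text
time: 6.15
eef_pos: [563.5, 109.8, 180.2]
eef_rot: [0.004, 0.995, -0.097, -0.008]
contact_force: [-14.6, 2.9, 12.9]
opening: 0.005
t 6.15 tcp slicer [-90.2  67.1 180.2] tip z 110.2 toolx yaw err 0.0056 tilt [-0.0162 -0.0071 -0.9998] F [-14.6   2.9  12.9] op 0.0
time: 6.28
eef_pos: [564.5, 109.8, 180.0]
eef_rot: [0.006, 0.995, -0.097, -0.007]
contact_force: [-11.3, 0.4, 9.6]
opening: 0.007
t 6.28 tcp slicer [-89.1  67.3 180. ] tip z 110.0 toolx yaw err 0.0067 tilt [-0.0159 -0.0099 -0.9998] F [-11.3   0.4   9.6] op 0.01
```

```bash
python3 -m handwheel '[0.006,0.0005,0,0.004,0.01,0.004,0.006,0.0005,0,0.004,0.01,0]'; python3 -c "
from h import *
tool()"; python3 -m handwheel '[0.006,0,0,0,0.01,0]';python3 -c "
from h import *
tool()"
```

```text
time: 6.52
eef_pos: [573.0, 107.8, 179.8]
eef_rot: [0.003, 0.995, -0.098, -0.0]
contact_force: [-1.9, 1.1, 0.7]
opening: 0.004
t 6.53 tcp slicer [-80.5  67.  179.8] tip z 109.8 toolx yaw err 0.005 tilt [-0.0011 -0.0063 -1.    ] F [-1.9  1.1  0.7] op 0.0
time: 6.65
eef_pos: [576.9, 107.1, 179.6]
eef_rot: [0.004, 0.995, -0.098, 0.002]
contact_force: [-14.8, 2.1, 11.0]
opening: 0.002
t 6.65 tcp slicer [-76.5  67.1 179.6] tip z 109.6 toolx yaw err 0.0051 tilt [ 0.0032 -0.0086 -1.    ] F [-14.8   2.1  11. ] op 0.0
```

It's now seated at two dots, with the finger loaded against it. I'll go over the next crest in small steps.

```bash
python3 -m handwheel '[0.005,0.0005,0,0.004,0.003,0.004]'; python3 -c "
from h import *
tool()"; python3 -m handwheel '[0.005,0,0,0,0.004,0]';python3 -c "
from h import *
tool()"
```

```text
time: 6.78
eef_pos: [578.2, 106.7, 179.5]
eef_rot: [0.003, 0.995, -0.099, -0.001]
contact_force: [-12.5, 1.6, 10.5]
opening: 0.005
t 6.78 tcp slicer [-75.1  67.  179.5] tip z 109.5 toolx yaw err 0.002 tilt [-0.002  -0.0056 -1.    ] F [-12.5   1.6  10.5] op 0.01
time: 6.9
eef_pos: [581.6, 106.2, 179.5]
eef_rot: [0.004, 0.995, -0.099, -0.001]
contact_force: [-3.8, 1.3, 3.7]
opening: 0.005
t 6.9 tcp slicer [-71.6  67.2 179.5] tip z 109.5 toolx yaw err 0.0028 tilt [-0.0017 -0.0069 -1.    ] F [-3.8  1.3  3.7] op 0.01
```

```bash
python3 -m handwheel '[0.003,0,0,0,0.004,0]'; python3 -c "
from h import *
tool()"; python3 -m handwheel '[0.001,0,0,0,0,0]';python3 -c "
from h import *
tool()"
```

```text
time: 7.02
eef_pos: [584.5, 105.7, 179.4]
eef_rot: [0.004, 0.995, -0.099, 0.001]
contact_force: [-1.5, 1.3, -0.1]
opening: 0.009
t 7.03 tcp slicer [-68.7  67.2 179.4] tip z 109.4 toolx yaw err 0.0031 tilt [ 0.0019 -0.0078 -1.    ] F [-1.5  1.3 -0.1] op 0.01
time: 7.15
eef_pos: [586.4, 105.2, 179.4]
eef_rot: [0.004, 0.995, -0.099, 0.002]
contact_force: [1.1, -0.8, 0.5]
opening: 0.005
t 7.15 tcp slicer [-66.7  67.1 179.4] tip z 109.4 toolx yaw err 0.0028 tilt [ 0.0041 -0.0079 -1.    ] F [ 1.1 -0.8  0.5] op 0.01
```

The force has dropped to zero, so the slide has sprung past the crest. I'll back off, rise and look.

```bash
python3 -m handwheel '[-0.01,0,0,0,0,0,-0.015,0,0,0,0,0,-0.01,0,0,0,0,0,0,0,-0.03,0,0,0,0,0,-0.03,0,0,0,0,0,-0.02,0,0,0,0,0,0,0,0,0]'; python3 - <<'E'
from h import *
from cell import cams
tool()
s=cams.snapshot("wrist");cv2.imwrite("pics/w3.png",s["color"][:,:,::-1])
a=s["color"][80:250,190:400,::-1];cv2.imwrite("pics/w3c.png",cv2.resize(a,None,fx=3.5,fy=3.5,interpolation=cv2.INTER_CUBIC))
E
```

```text
time: 8.02
eef_pos: [547.6, 112.9, 260.9]
eef_rot: [0.004, 0.995, -0.099, 0.004]
contact_force: [0.3, -0.7, -0.2]
opening: 0.008
t 8.03 tcp slicer [-106.3   67.   260.9] tip z 190.9 toolx yaw err 0.0036 tilt [ 0.0066 -0.009  -0.9999] F [ 0.3 -0.7 -0.2] op 0.01
```

View pics/w3.png

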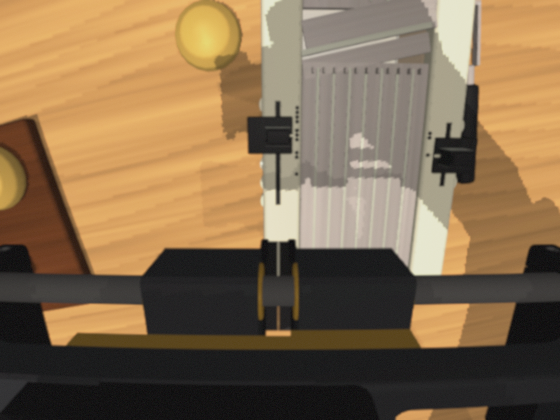

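View pics/w3c.png

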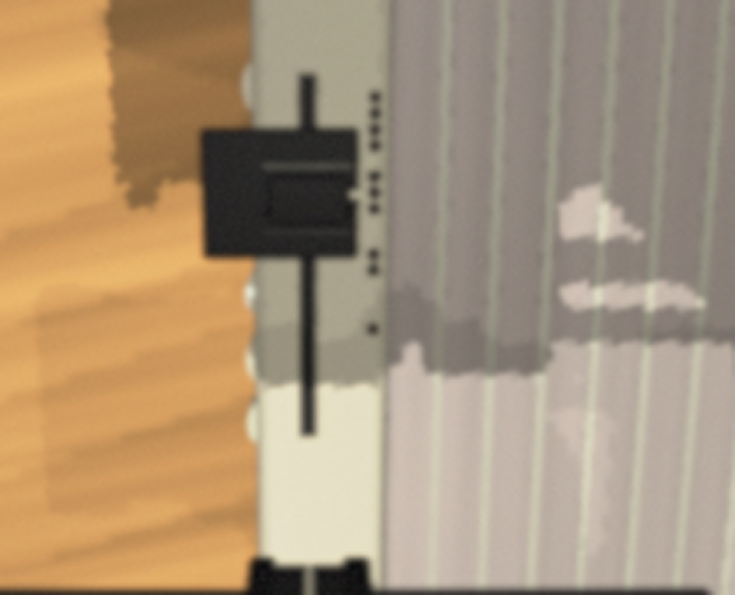

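The white pointer at crop (352,195) is level with the three dots at (374,192), so the thickness slide is done. Now I'll cross over to the far side of the comb fin.

```bash
python3 -m handwheel '[0.02,0.035,0,0,0,0,0.02,0.035,0,0.004,0,0.002,0.02,0.03,0,0.004,0,0,0.015,0.02,0,0,0,0,0.003,0.006,0,0,0,0,0,0,0,0,0,0]'; python3 - <<'E'
from h import *
from cell import cams
tool()
s=cams.snapshot("wrist");cv2.imwrite("pics/w4.png",s["color"][:,:,::-1])
E
```

```text
time: 8.82
eef_pos: [595.5, -28.2, 252.8]
eef_rot: [0.001, 0.995, -0.097, -0.003]
contact_force: [0.1, -0.4, -0.2]
opening: 0.004
t 8.82 tcp slicer [-31.3 -61.8 252.8] tip z 182.8 toolx yaw err 0.0059 tilt [-0.0065 -0.0014 -1.    ] F [ 0.1 -0.4 -0.2] op 0.0
```

```bash
python3 -m handwheel '[0.006,0.004,0,0,0.006,0.006,0,0,0.02,0,0,0,0,0,0.015,0,0,0,0,0,0.005,0,0,0,0,0,0,0,0,0]'; python3 - <<'E'
from h import *
from cell import cams
tool()
s=cams.snapshot("top");a=s["color"][170:260,240:330,::-1];cv2.imwrite("pics/t4.png",cv2.resize(a,None,fx=6,fy=6,interpolation=cv2.INTER_CUBIC))
s=cams.snapshot("scene");a=s["color"][140:260,220:340,::-1];cv2.imwrite("pics/s4.png",cv2.resize(a,None,fx=4.8,fy=4.8,interpolation=cv2.INTER_CUBIC))
E
```

```text
time: 9.5
eef_pos: [601.0, -29.0, 212.1]
eef_rot: [0.001, 0.995, -0.097, 0.001]
contact_force: [0.4, -0.9, 0.4]
opening: 0.005
t 9.5 tcp slicer [-25.7 -61.5 212.1] tip z 142.1 toolx yaw err 0.0063 tilt [ 0.0017 -0.0014 -1.    ] F [ 0.4 -0.9  0.4] op 0.01
```

View pics/s4.png

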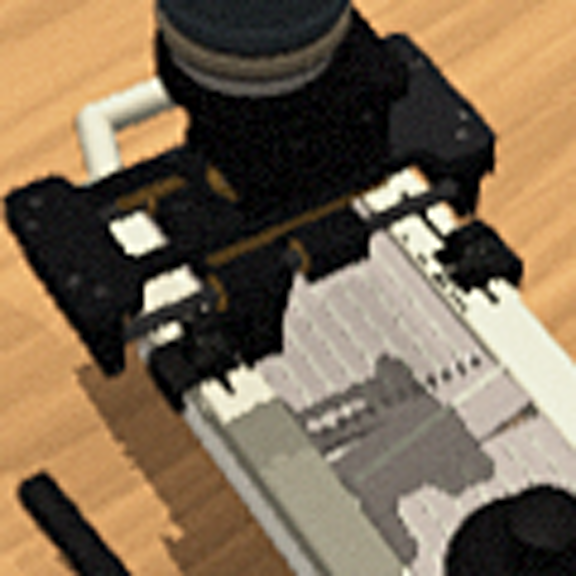

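The scene view shows the fingers above the comb's rail, mostly hidden by the gripper. The sideways shift did not take, so I'll repeat it and check with the wrist camera.

```bash
python3 -m handwheel '[0,0.004,0,0,0,0.006,0,0.003,0,0,0,0,0,0,0,0,0,0]'; python3 - <<'E'
from h import *
from cell import cams
tool()
s=cams.snapshot("wrist");cv2.imwrite("pics/w5.png",s["color"][:,:,::-1])
E
```

```text
time: 9.98
eef_pos: [600.4, -36.9, 214.0]
eef_rot: [0.001, 0.995, -0.101, 0.003]
contact_force: [0.3, 1.0, 1.0]
opening: 0.009
t 9.97 tcp slicer [-24.7 -69.3 214. ] tip z 144.0 toolx yaw err -0.001 tilt [ 0.0051 -0.0019 -1.    ] F [0.3 1.  1. ] op 0.01
```

View pics/w5.png

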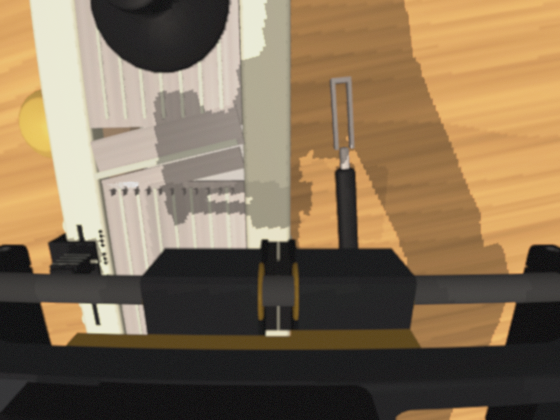

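The fingers, at (278,240), are over the right rail and well clear of the blade's end near (243,150). I'll lower them.

```bash
python3 -m handwheel '[0,-0.001,0.015,0,0,0,0,-0.001,0.012,0,0,0,0,0,0.004,0,0,0,0,0,0,0,0,0]'; python3 -c "
from h import *
tool()"
```

```text
time: 10.52
eef_pos: [600.5, -34.3, 179.8]
eef_rot: [0.001, 0.995, -0.1, 0.002]
contact_force: [-0.5, -0.1, 0.2]
opening: 0.006
t 10.53 tcp slicer [-25.1 -66.7 179.8] tip z 109.8 toolx yaw err -0.0001 tilt [ 0.0032 -0.0014 -1.    ] F [-0.5 -0.1  0.2] op 0.01
```

```bash
python3 -m handwheel '[-0.006,0,0,0,0,0,-0.006,0,0,0,0,0,-0.004,0,0,0,0,0,-0.004,0,0,0,0,0]'; python3 -c "
from h import *
tool()"; python3 -m handwheel '[-0.005,0,0,0,-0.003,0]';python3 -c "
from h import *
tool()"
```

```text
time: 11.02
eef_pos: [582.1, -30.5, 180.8]
eef_rot: [0.0, 0.995, -0.1, 0.006]
contact_force: [10.0, -1.6, -8.4]
opening: 0.002
t 11.03 tcp slicer [-43.9 -66.7 180.8] tip z 110.8 toolx yaw err 0.0 tilt [ 0.0111 -0.0019 -0.9999] F [10.  -1.6 -8.4] op 0.0
time: 11.15
eef_pos: [581.2, -30.4, 181.5]
eef_rot: [-0.0, 0.995, -0.1, 0.01]
contact_force: [13.9, -2.1, -11.1]
opening: 0.011
t 11.15 tcp slicer [-44.8 -66.8 181.5] tip z 111.5 toolx yaw err -0.0002 tilt [ 0.0204 -0.002  -0.9998] F [ 13.9  -2.1 -11.1] op 0.01
```

Contact came at the expected place, with the face at about −54 mm. I'll push on over the crest in small steps.

```bash
python3 -m handwheel '[-0.005,0,0,0,-0.01,0,-0.005,0,0,0,-0.01,0]'; python3 -c "
from h import *
tool()"; python3 -m handwheel '[-0.004,0,0,0,-0.006,0]';python3 -c "
from h import *
tool()"
```

```text
time: 11.4
eef_pos: [580.6, -30.6, 183.0]
eef_rot: [-0.002, 0.995, -0.101, 0.014]
contact_force: [13.1, -2.2, -10.4]
opening: 0.006
t 11.4 tcp slicer [-45.3 -67.1 183. ] tip z 113.1 toolx yaw err -0.0012 tilt [ 2.750e-02  6.000e-04 -9.996e-01] F [ 13.1  -2.2 -10.4] op 0.01
time: 11.52
eef_pos: [580.5, -30.8, 183.7]
eef_rot: [-0.002, 0.995, -0.101, 0.016]
contact_force: [9.6, -1.0, -7.0]
opening: 0.005
t 11.53 tcp slicer [-45.4 -67.3 183.7] tip z 113.7 toolx yaw err -0.0018 tilt [ 0.0321  0.0013 -0.9995] F [ 9.6 -1.  -7. ] op 0.0
```

```bash
python3 -m handwheel '[-0.007,0,0.002,0,-0.02,0,-0.007,0,0.002,0,-0.02,0]'; python3 -c "
from h import *
tool()"
```

```text
time: 11.78
eef_pos: [577.4, -30.5, 183.4]
eef_rot: [-0.005, 0.995, -0.102, 0.011]
contact_force: [5.5, -1.7, 0.0]
opening: 0.007
t 11.78 tcp slicer [-48.5 -67.6 183.4] tip z 113.4 toolx yaw err -0.0031 tilt [ 0.0219  0.0074 -0.9997] F [ 5.5 -1.7  0. ] op 0.01
```

```bash
python3 -m handwheel '[-0.005,0,0.001,-0.003,-0.01,0]'; python3 -c "
from h import *
tool()"; python3 -m handwheel '[-0.004,0,0.001,-0.003,-0.008,0]';python3 -c "
from h import *
tool()"
```

```text
time: 11.9
eef_pos: [574.9, -29.9, 183.5]
eef_rot: [-0.004, 0.995, -0.102, 0.009]
contact_force: [4.5, -0.7, -2.9]
opening: 0.008
t 11.9 tcp slicer [-51.1 -67.5 183.5] tip z 113.5 toolx yaw err -0.0037 tilt [ 0.0179  0.0063 -0.9998] F [ 4.5 -0.7 -2.9] op 0.01
time: 12.02
eef_pos: [572.0, -29.2, 183.2]
eef_rot: [-0.003, 0.995, -0.102, 0.006]
contact_force: [3.0, -0.9, 0.3]
opening: 0.005
t 12.03 tcp slicer [-54.  -67.4 183.2] tip z 113.2 toolx yaw err -0.0039 tilt [ 0.0125  0.0049 -0.9999] F [ 3.  -0.9  0.3] op 0.01
```

```bash
python3 -m handwheel '[-0.002,0,0.001,-0.003,-0.005,0]'; python3 -c "
from h import *
tool()"; python3 -m handwheel '[0,0,0,0,0,0]';python3 -c "
from h import *
tool()"
```

```text
time: 12.15
eef_pos: [569.6, -28.6, 182.4]
eef_rot: [-0.002, 0.995, -0.102, 0.003]
contact_force: [0.5, -0.3, 0.1]
opening: 0.006
t 12.15 tcp slicer [-56.5 -67.3 182.4] tip z 112.4 toolx yaw err -0.0038 tilt [ 0.006   0.0029 -1.    ] F [ 0.5 -0.3  0.1] op 0.01
time: 12.28
eef_pos: [568.5, -28.4, 182.0]
eef_rot: [-0.002, 0.995, -0.102, 0.002]
contact_force: [0.6, 0.3, 0.2]
opening: 0.005
t 12.28 tcp slicer [-57.6 -67.3 182. ] tip z 112.0 toolx yaw err -0.0034 tilt [ 0.0037  0.0029 -1.    ] F [0.6 0.3 0.2] op 0.01
```

The force is gone, so the comb slide has clicked over. I'll back off in +x, rise, and move clear to look from the middle, behind both fins.

```bash
python3 -m handwheel '[0.008,0,0,0,0,0,0.01,0,0,0,0,0,0.004,0,0,0,0,0,0,0,-0.03,0,0,0,0,0,-0.05,0,0,0,0,0,-0.03,0,0,0,-0.04,-0.02,0,0,0,0,-0.05,-0.025,0,0,0,0,-0.03,-0.015,0,0,0,0,0,0,0,0,0,0]'; python3 - <<'E'
from h import *
from cell import cams
tool()
s=cams.snapshot("wrist");cv2.imwrite("pics/w6.png",s["color"][:,:,::-1])
a=s["color"][90:250,180:390,::-1];cv2.imwrite("pics/w6c.png",cv2.resize(a,None,fx=3.7,fy=3.7,interpolation=cv2.INTER_CUBIC))
s=cams.snapshot("scene");cv2.imwrite("pics/s6.png",s["color"][:,:,::-1])
E
```

```text
time: 13.52
eef_pos: [483.5, 51.4, 294.1]
eef_rot: [-0.002, 0.995, -0.103, -0.002]
contact_force: [1.0, -0.7, -0.1]
opening: 0.002
t 13.53 tcp slicer [-156.8   -6.1  294.1] tip z 224.1 toolx yaw err -0.0051 tilt [-0.0035  0.0037 -1.    ] F [ 1.  -0.7 -0.1] op 0.0
```

View pics/w6.png

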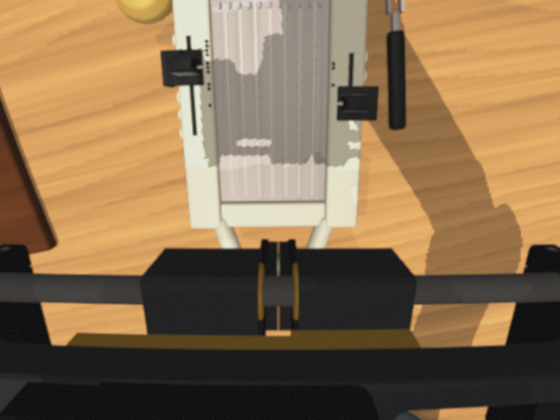

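View pics/w6c.png

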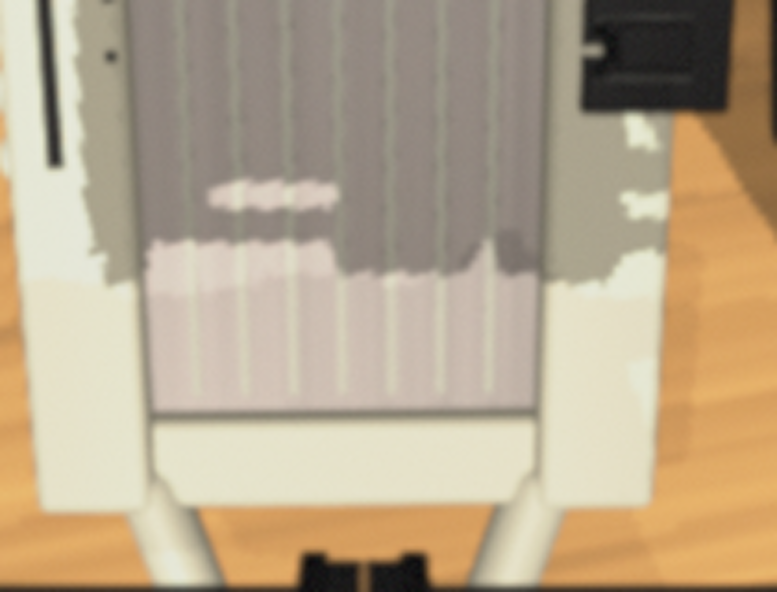

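View pics/s6.png

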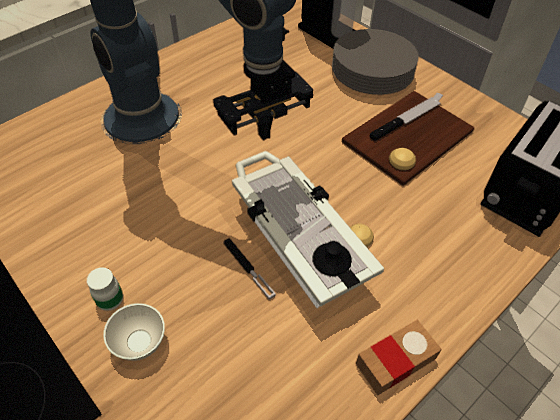

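```bash
python3 - <<'E'
from h import *
from cell import cams
o=tool()
s=wcam(o,cams.snapshot("wrist"))
# pointers
a=s["color"][25:150,150:390,::-1];cv2.imwrite("pics/w7.png",cv2.resize(a,None,fx=3.3,fy=3.3,interpolation=cv2.INTER_CUBIC))
print("comb pointer",loc(onz(s,(590/3.7+180,49/3.7+90),102)),"want -75")
print("thick ptr",loc(onz(s,(200,67),102)),"want -45")
E
```

```text
t 13.62 tcp slicer [-154.6   -7.6  294. ] tip z 224.0 toolx yaw err -0.0087 tilt [-0.0025  0.0035 -1.    ] F [-0.1 -0.4  0.3] op 0.0
comb pointer [-71.2 -60.2 102. ] want -75
thick ptr [-41.5  54.6 102. ] want -45
```

View pics/w7.png

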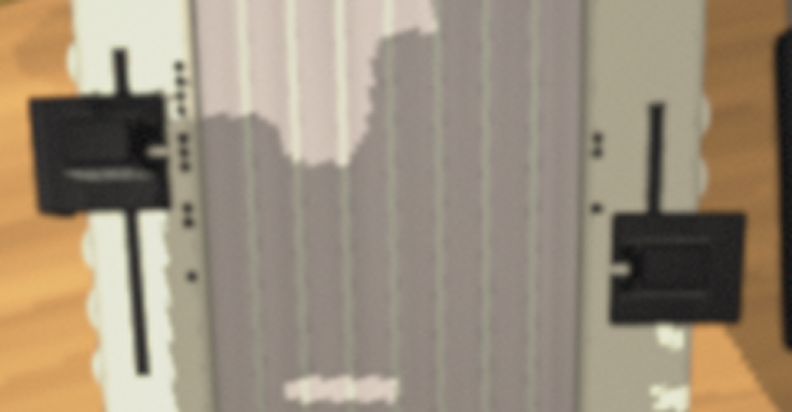

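The thickness pointer at (155,150) is level with the three dots. The comb pointer at (620,268) is one spacing (about 60 px) below its one-dot mark at 208, so it is in the off stop. The arm is clear, so I'll hand in.

```bash
python3 -c "
from cell import workorder
print(workorder.sign_off())"
```

```text
the job is handed in; nothing more can be done
None
```

The slicer is set for plain slices: the thickness slide is at three dots and the comb slide is off. I handed the job in at about 13.6 s.

- **Thickness slide:** I pushed it with the shut fingertips on its handle-side face, from closed through one and two dots to three. The force dropped to zero after the last click.
- **Comb slide:** I then pushed it with the fingertips on its far face, from one dot back to off. The force dropped to zero here too. The first few small rows barely moved it because the tool tilted, so I used slightly larger ones.
- **Forces:** The highest contact force I read on any one axis was about 15 N.
- **Last checks:** In the final wrist view, the thickness pointer is level with the three dots, and the comb pointer is one stop spacing below its one-dot mark. The gripper was well clear, with its fingertips at 224 mm.
- **Disagreement:** The pointer positions worked out from that view were both about 3.5 mm further along x than expected. The shift was the same for both slides, and the arm was still settling. I put it down to that and relied on the dot marks.
- **Not measured:** By eye, the guard, potatoes, peeler, jar and bowl looked unmoved in the final scene picture. I did not see the comb itself up close.

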